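Load the copper absorber and aim the probe

ROBOT

A 6-joint arm with a two-finger parallel gripper is mounted at the origin on a cart in front of the work surface, level with it; the furniture and walls round the work are solid. World frame = base frame: x ahead of the robot, y to its left, z up, the work surface at z = 0. Lengths are in mm, angles in rad, forces in N, time in s.
With the tool pointing down it reaches from about 250 to 775 mm from the base axis. Payload 4 kg.
Tool frame: the origin (TCP) lies midway between the tips of the shut fingers; the grasp point (between the pads) lies 19 mm behind it; z points along the fingers, y is the line along which they close (so a half turn about z gives the same grasp; the last joint's range is limited). The gripper opens to 94 mm and grips with 3 to 60 N. Pads are 16 mm wide; open, the fingers measure 119 mm over their backs; the gripper's body (75 mm by 177 mm) begins 78 mm behind the grasp point.
Start: joints at [-1.241, 0.087, 1.371, -0, 1.684, -0.103], TCP at [230.678, -499.308, 205.506] pointing down, gripper open.
Joint ranges: [-3.1, 3.1], [-0.76, 2.03], [0.27, 2.55], [-1.08, 4.22], [0.17, 2.65], [-2.57, 2.57]. Speed limits (rad/s): [2.79, 2.79, 3.14, 3.14, 3.14, 3.14].

INTERFACE

Orientations are given as a unit quaternion [x, y, z, w].
In Python, from cell import ctrl gives the robot as it stands.
- The arm moves only by the shell command python3 -m crank 'ROWS' [FORCE]. ROWS is JSON, a list of rows, each a list of 3 entries, a list of its own where there are three numbers: the shift along the tool's x, y, z in m, then the turn, a rotation vector about the tool's x, y, z in rad, then the finger opening in m, from 0 to 0.094. In form: [[[tx, ty, tz], [rx, ry, rz], jaw], ...]. A call has 1 to 20 rows; each row shifts and turns the commanded pose from where the row before left it, along the tool's axes as they then stand; what a row does not reach is not made up. A row lasts 1/8 s, in which the tool goes at most 62.5 mm and 10.7 degrees, less where a joint would pass 70% of its speed; a pose out of reach is approached as far as the arm can. A call is refused whole if a number of a shift passes 0.0625 or a number of a turn 0.188, either way. A call with a gripper value outside its range is refused whole. The fingers move at their own pace and stop on an object; FORCE is the grip in N (left out, the last holds). Time passes only in rows, so rows that do not move let the fingers close. It gives the time, the measured TCP pose, the force, the opening and the grip force at its end, in the units of the state.
- ctrl.read_state(): the state, without advancing time (a new reading comes with each control period).
- ctrl.camera(name): name is "scene" or "top"; returns the picture (480x640x3 uint8, red, green, blue); there is no depth.
- ctrl.camera_model(name): a dict with "fx", "fy", "cx", "cy" (pixels), "cam_to_world" (4x4, takes a point from camera to world coordinates). Camera axes: x right, y down, z forward; pixel columns grow to the right and rows downward; lengths in mm; the calibration is good to about 2 mm. A picture is of the moment at which its call begins. camera_model takes no time and is no camera call.
- ctrl.finish_job(): hands the job in; it is judged then, once.
The state is a dict: "time_s": time; "joint_positions": joint angles; "joint_vel": joint speeds; "tau": joint torques, N m; "tcp_pos": TCP position; "tool_rot": TCP orientation; "force": force on the tool from outside, world axes, zero at the start; "moment": the same for the moment, N m; "gripper_width": finger opening in mm; "grasp_force": force on a finger pad.
Only numpy, scipy, OpenCV 4.12 (cv2) and the standard library are available. Lean on these libraries where they do the work, as an engineer would, in place of code of your own. Each camera call takes 0.05 s, during which the arm holds its last target. There are 200 camera calls.

TASK

Take the copper absorber plate out of the green rack and slide it edgewise down into the blue slotted holder of the counting stand until it is fully home; lower it in, do not let it drop. Then swing the stiff probe arm by its red knob until the probe points straight along the stand's white line at the middle of the plate, and let go. Leave the aluminium plate in its rack slot and the other things on the desk where they are.

Things in the scene. Friction and masses are not known exactly. Their poses are not given: they have to be found in the camera images.
- copper_plate: copper-coloured plate, 80 wide x 6 thick x 90 mm tall, on edge in one of the rack's two slots, about 0.36 kg. Along its top a black flat-sided grip bar, 54 long x 14 thick, 88 to 116 mm above the lower edge; pinch it across the 14 mm; a copper strip on its top. Origin: middle of the lower edge; x = plate normal, y = along the width, z = up. Both faces are alike
- aluminium_plate: silver-grey plate of the same shape and size with the same black grip bar (silver strip on top), in the rack's other slot, 0.14 kg; it stays there. Origin and axes as for the copper plate
- rack: green storage rack, 130 (x) x 110 (y) x 35 mm high, fixed to the desk. Two slots along its y at x = -35 and +35 mm, each 8 mm wide, 86 mm long, floor 10 mm above the desk and 25 mm deep; which plate is in which varies. Origin: centre of its underside; z up
- stand: counting stand fixed to the desk: grey base 12 mm thick, 110 mm wide, x = -210 to +60 mm in its frame, white line along its x axis. Two blue slotted posts at y = -40 and +40 mm hold a plate across the x axis. A brass source tube at x = 29 to 55 mm, top 69 mm above the desk. Origin: underside of the base below the slot; x = from probe to plate, z up
- slot_floor (a point): centre of the floor of the holder slot, 12 mm above the desk, where the middle of the plate's lower edge rests when fully home, plate normal along the stand's x (either way round); axes as the stand. Slot 9 mm wide (x), 84 mm long (y), open at the top; guides end 77 mm above the desk, then lips flaring 5 mm outward on every side up to 87 mm
- pivot (a point): foot of the vertical axis of the probe arm, at desk height, at x = -155 mm of the stand
- probe_knob (a point): on the axis of the upright round red knob of the probe arm, 98 mm above the desk, where to grip it; 18 mm diameter, free from 72 to 120 mm above the desk, 75 mm from the pivot axis. The probe is a silver tube 30 mm in diameter with a black end, reaching 112 mm from the pivot axis, its own axis 57 mm above the desk
- probe (a joint): angle of the probe arm about the vertical pivot, rad, anticlockwise from above positive, -1.7 to 1.7; 0 = pointing along the stand's x straight at the plate. It starts turned aside at 0.7 to 1.3. Stiff: about 0.3 N m (4 N at the knob) turns it, and it stays where it is left; there is no stop at 0
- tape_roll: roll of black tape near the notebook, 70 mm diameter x 19 mm, lying on the desk, origin at the centre of its underside; to be left alone
- marker_blue: blue felt pen, 14 x 140 (y) x 14 mm, lying on the desk, origin at the centre of its underside; to be left alone
- label_roll: cream roll of labels near the right edge of the desk, behind the rack, 59 mm diameter x 25 mm, lying on the desk, origin at the centre of its underside; to be left alone

How it is judged:
By the outcome, as a careful person would: the job done as asked, in the order asked, and still so for the second after the job is handed in, with the robot touching nothing.
It also fails if it takes over 48 s, if anything falls off the work surface, if the arm or the gripper's body presses on something with over 40 N, if the wrist force passes 120 N, or if a joint passes its speed limit or range.

## Working session

There is one attempt and no reset: what is moved stays moved. The work goes in short steps, Python scripts to look and compute and a shell command to move; the robot and the scene stay as the last step left them, time stands still between calls to the robot, and variables do not carry over. Pictures are saved under pics/ and viewed, at most 10 in all, crops included, and the job is handed in when it is done.

```bash
mkdir -p pics; ls
python3 - <<'E'
from cell import ctrl
import cv2,numpy as np
for n in("scene","top"):
    cv2.imwrite(f"pics/{n}0.png",ctrl.camera(n)[:,:,::-1])
    m=ctrl.camera_model(n);print(n,m["fx"],m["fy"],m["cx"],m["cy"],np.round(m["cam_to_world"],3).tolist())
s=ctrl.read_state();print(s)
E
```

```text
pics
scene 558.3673089572738 558.3673089572738 320.63271498867107 238.63971365421958 [[0.996, 0.053, -0.067, 627.358], [0.085, -0.558, 0.826, -1150.681], [0.007, -0.828, -0.56, 889.011], [0.0, 0.0, 0.0, 1.0]]
top 542.6871554703534 542.6871554703534 327.6489435308467 242.6890790881879 [[0.02, -0.993, 0.116, 393.419], [-1.0, -0.018, 0.017, -15.128], [-0.015, -0.116, -0.993, 1267.885], [0.0, 0.0, 0.0, 1.0]]
{'time_s': 0.1, 'joint_positions': array([-1.24108997e+00,  8.79209746e-02,  1.37205628e+00,  4.02922998e-06,
        1.68360721e+00, -1.03082699e-01]), 'joint_vel': array([ 0.00165653, -0.00151693, -0.00283379,  0.0007352 ,  0.0003709 ,
       -0.00038686]), 'tau': array([ 2.06555567e-03, -3.41252947e+01, -3.03301692e+01,  7.20617222e-02,
        3.04450036e-02, -9.82661572e-05]), 'tcp_pos': array([ 230.52215438, -498.83135519,  204.42319135]), 'tool_rot': array([ 9.76677393e-01,  2.14709754e-01, -1.10617265e-04, -9.89744490e-04]), 'force': array([-0.3537089 , -0.75900322,  0.38520685]), 'moment': array([ 0.00869931,  0.01716238, -0.0355323 ]), 'grasp_force': 0.0, 'gripper_width': 94.28999757743684}
```

View pics/scene0.png

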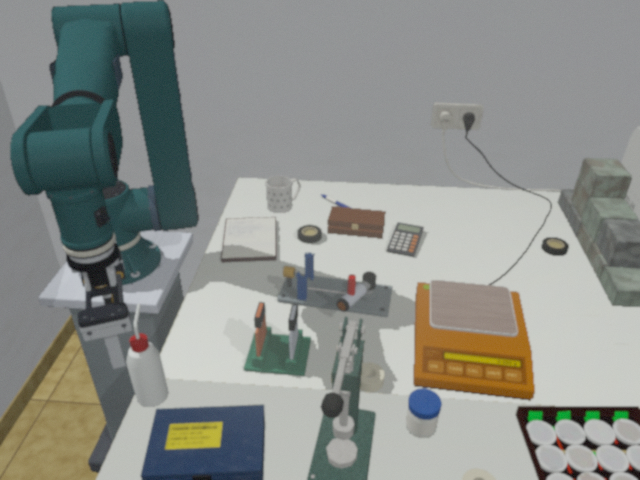

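View pics/top0.png

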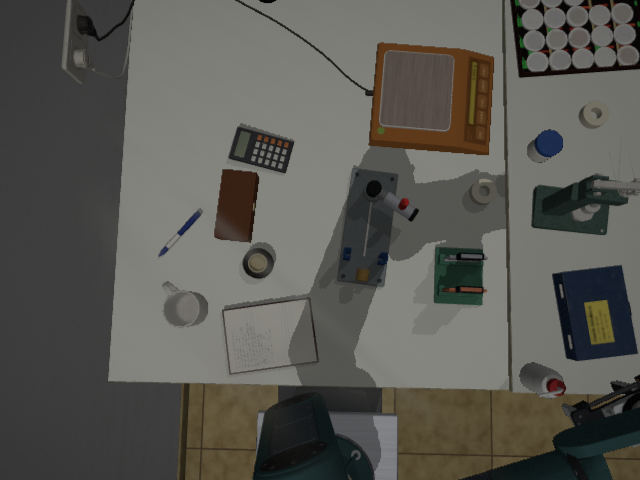

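The top view shows the rack at (460,275) with the copper plate at (465,290) and aluminium at (465,257). The stand runs from (375,170) to (360,285), with blue posts at (347,254) and (383,258), the red knob at (404,203) and the black probe end at (413,214). Next: colour masks and a zoomed crop.

```bash
cat > h.py <<'E'
from cell import ctrl
import cv2,numpy as np
def img(n): return ctrl.camera(n)
def ray(n,u,v):
    m=ctrl.camera_model(n);T=np.array(m["cam_to_world"])
    d=T[:3,:3]@np.array([(u-m["cx"])/m["fx"],(v-m["cy"])/m["fy"],1.]);return T[:3,3],d
def onz(n,u,v,z):
    o,d=ray(n,u,v);return o+d*(z-o[2])/d[2]
def proj(n,p):
    m=ctrl.camera_model(n);c=np.linalg.inv(np.array(m["cam_to_world"]))@np.append(p,1)
    return np.array([m["fx"]*c[0]/c[2]+m["cx"],m["fy"]*c[1]/c[2]+m["cy"]])
def two(a,b):
    (o1,d1),(o2,d2)=ray("scene",*a),ray("top",*b)
    d1=d1/np.linalg.norm(d1);d2=d2/np.linalg.norm(d2)
    s=np.linalg.lstsq(np.c_[d1,-d2],o2-o1,rcond=None)[0]
    p,q=o1+s[0]*d1,o2+s[1]*d2;return (p+q)/2,np.linalg.norm(p-q)
def blobs(I,lo,hi,roi,mn=8):
    h=cv2.cvtColor(I,cv2.COLOR_RGB2HSV);m=cv2.inRange(h,np.array(lo),np.array(hi))
    k=np.zeros_like(m);x0,y0,x1,y1=roi;k[y0:y1,x0:x1]=m[y0:y1,x0:x1]
    out=[]
    for c in cv2.findContours(k,cv2.RETR_EXTERNAL,cv2.CHAIN_APPROX_NONE)[0]:
        if len(c)>=mn:
            r=cv2.minAreaRect(c);out.append((np.round(r[0],1).tolist(),np.round(r[1],1).tolist(),round(r[2],1),cv2.boundingRect(c)))
    return out
E
python3 - <<'E'
from h import *
T=cv2.imread("pics/top0.png")[:,:,::-1];S=cv2.imread("pics/scene0.png")[:,:,::-1]
R=(320,150,500,310);Q=(230,235,410,380)
for nm,lo,hi in(("green",(65,90,30),(90,255,255)),("blue",(108,110,40),(125,255,255)),("red",(0,170,100),(5,255,255)),("copper",(6,90,90),(16,255,255)),("brass",(17,120,60),(26,255,255))):
    for n,I,r in(("top",T,R),("scene",S,Q)):
        print(nm,n);[print("   ",b) for b in blobs(I,lo,hi,r)]
a=cv2.resize(T[155:305,325:495],None,fx=4.7,fy=4,interpolation=cv2.INTER_CUBIC)
cv2.imwrite("pics/t1.png",cv2.resize(T[155:305,330:495],(660,600),interpolation=cv2.INTER_CUBIC)[:,:,::-1])
cv2.imwrite("pics/s1.png",cv2.resize(S[240:380,235:405],(728,600),interpolation=cv2.INTER_CUBIC)[:,:,::-1])
E
```

```text
green top
    ([458.8, 276.0], [47.9, 54.9], 2.3, (435, 248, 48, 57))
green scene
blue top
    ([382.6, 261.2], [5.5, 2.5], 11.3, (380, 260, 6, 4))
    ([346.0, 252.5], [11.0, 6.0], 90.0, (343, 247, 7, 12))
blue scene
red top
    ([406.0, 201.5], [5.0, 4.0], 90.0, (404, 199, 5, 6))
red scene
copper top
    ([452.0, 289.0], [2.0, 4.0], 90.0, (450, 288, 5, 3))
    ([470.5, 289.1], [19.2, 3.2], 3.0, (461, 287, 20, 5))
copper scene
    ([260.0, 340.0], [8.0, 28.0], 0.0, (256, 326, 9, 29))
    ([341.5, 305.5], [5.0, 5.0], 90.0, (339, 303, 6, 6))
    ([259.4, 309.7], [3.6, 13.9], 15.9, (256, 303, 7, 14))
brass top
    ([363.2, 274.5], [9.2, 10.8], 11.3, (358, 269, 11, 12))
brass scene
```

View pics/t1.png

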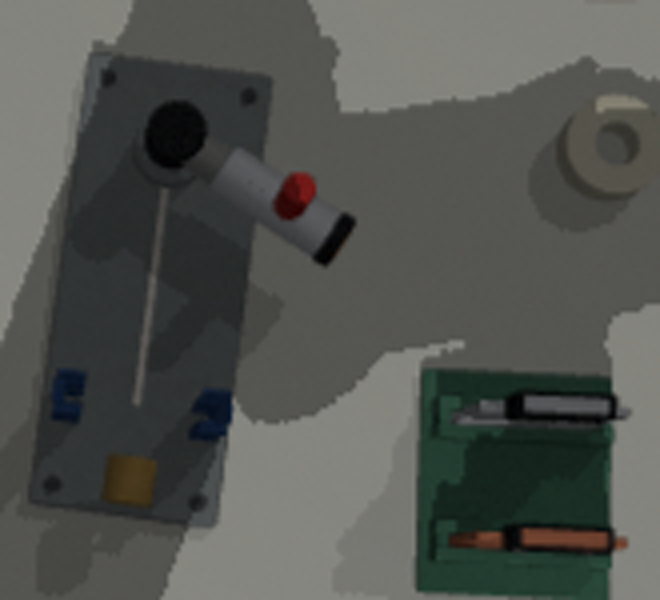

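View pics/s1.png

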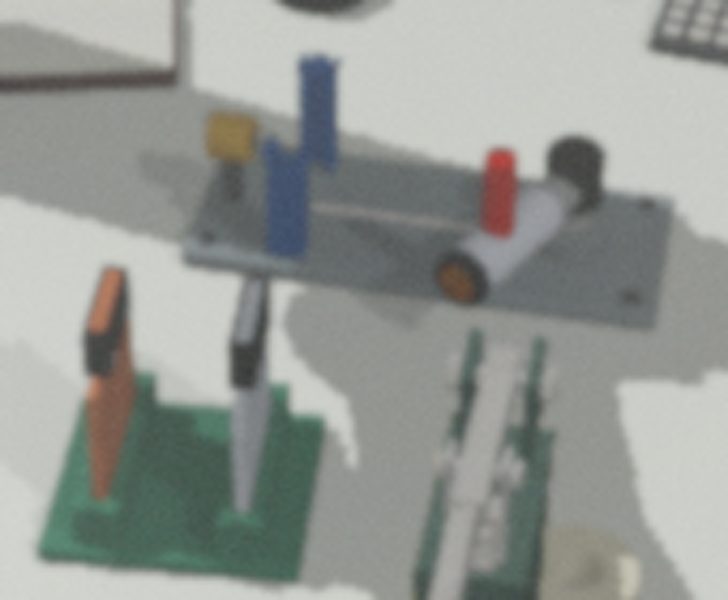

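The crop shows the stand base's corners, its white line from crop (165,188) to (137,403), the posts, and the plate bars at crop (559,540) copper and (562,407) aluminium. The scene crop confirms that the red knob is upright and both plates are seated.

Run:
```python
from h import *
t=lambda u,v:(330+u/4-.4,155+v/4-.4); s=lambda u,v:(235+u*170/728-.4,240+v*140/600-.4)
P=lambda c,z:onz("top",*t(*c),z)[:2]
# base corners: order (x=-210,y=?)...
C=np.array([P(c,12) for c in((92,52),(272,77),(216,525),(30,500))])
print("corners",C.round(1).tolist(),"sides",[round(np.linalg.norm(C[i]-C[(i+1)%4]),1) for i in range(4)])
d=(C[2]+C[3]-C[0]-C[1]);d/=np.linalg.norm(d);ctr=C.mean(0);print("stand dir",d,np.degrees(np.arctan2(d[1],d[0])),"slot",ctr+75*d,"pivot",ctr-80*d)
L=np.array([P((165,188),12),P((137,403),12)]);l=L[1]-L[0];print("line",L.round(1).tolist(),np.degrees(np.arctan2(l[1],l[0])))
print("pivot cap", P((176,133),75))
print("posts z87",P((68,394),87),P((211,415),87), "brass",P((131,478),69))
R=[P(c,35) for c in((421,367),(611,374),(609,600))];print("rack",np.round(R,1).tolist())
for nm,a in(("cu",((508,528),(613,528),(613,552),(508,552))),("al",((509,395),(616,395),(616,416),(509,416)))):
    q=np.array([P(c,126) for c in a]);print(nm,q.mean(0),q.round(1).tolist())
print("cu strip far/near ends tri",two(s(118,270),t(508,540)),two(s(100,330),t(613,540)))
print("al",two(s(258,283),t(509,406)),two(s(243,340),t(616,406)))
k,e=two(s(501,155),t(302,181));print("knob top",k,e)
print("probe end", P((334,239),57))
print("labelroll",P((617,145),25))
```

```text
corners [[719.5, -49.6], [706.1, -155.9], [441.7, -125.0], [454.1, -17.5]] sides [np.float64(107.2), np.float64(266.2), np.float64(108.1), np.float64(267.4)]
stand dir [-0.99300729  0.11805307] 173.22024724137358 slot [505.89492111 -78.1363945 ] pivot [659.81105073 -96.43461969]
line [[638.5, -93.5], [511.5, -78.6]] 173.30342561382247
pivot cap [657.56609068 -95.42834155]
posts z87 [508.69660357 -37.12642435] [ 498.61682438 -115.21156017] brass [464.5258382  -72.93363253]
rack [[532.9, -238.9], [530.8, -346.6], [403.0, -343.8]]
cu [ 432.96802438 -294.7129073 ] [[438.7, -267.4], [439.7, -322.1], [427.2, -321.9], [426.2, -267.3]]
al [ 503.5480537  -296.50906656] [[508.6, -268.5], [509.6, -324.6], [498.5, -324.5], [497.5, -268.4]]
cu strip far/near ends tri (array([ 433.15308052, -268.47420958,  120.60018681]), np.float64(1.0803918789814344)) (array([ 434.04756652, -321.15062813,  128.74870268]), np.float64(1.3424626392676728))
al (array([ 503.17940249, -270.0009849 ,  119.27461841]), np.float64(0.471966947255594)) (array([ 503.06052216, -323.40367672,  130.41186776]), np.float64(0.6218747945822894))
knob top [ 619.5227622  -160.18085913  122.13898255] 5.029020235646728
probe end [ 602.12815224 -186.20400993]
labelroll [ 665.73758126 -354.55155121]
```

```bash
cat >> h.py <<'E'
from scipy.spatial.transform import Rotation as Ro
def plan(p,yaw=None):
    "shift in current tool axes (mm) to reach TCP p, then turn (rotvec) so tool z down and tool y at yaw deg (mod 180)"
    s=ctrl.read_state();R=Ro.from_quat(s["tool_rot"]);e=np.array(p)-s["tcp_pos"]
    print("tcp",s["tcp_pos"].round(1),"yaw_y",round(float(np.degrees(np.arctan2(*R.as_matrix()[1::-1,1]))),2),"F",s["force"].round(1),"M",s["moment"].round(2),"w",round(s["gripper_width"],1),"g",round(s["grasp_force"],1),"t",round(s["time_s"],2))
    print("shift",R.inv().apply(e).round(1))
    if yaw is not None:
        best=None
        for k in(0,180):
            a=np.radians(yaw+k);y=np.array([np.cos(a),np.sin(a),0]);z=np.array([0,0,-1.]);x=np.cross(y,z)
            r=(R.inv()*Ro.from_matrix(np.c_[x,y,z])).as_rotvec()
            if best is None or np.linalg.norm(r)<np.linalg.norm(best): best=r
        print("turn",best.round(4))
E
python3 -m crank '[[[0,0,-0.03],[0,0,0],0.094],[[0,0,-0.03],[0,0,0],0.05]]' | tail -5
python3 -c "
from h import *
plan([433,-294.7,200],-1.3)"
```

```text
tcp_pos: [230.5, -498.8, 265.0]
tool_rot: [0.977, 0.215, -0.0, -0.001]
force: [-0.4, 0.2, -0.1]
gripper_width: 87.0
grasp_force: 0.0
tcp [ 230.5 -498.8  265. ] yaw_y -65.2 F [-0.4  0.2 -0.1] M [-0.04 -0.05  0.  ] w 87.0 g 0.0 t 0.35
shift [ 269.4 -100.1   65.3]
turn [-0.0022 -0.0017 -1.1153]
```

```bash
python3 -m crank '[[[0.0337,-0.0125,0],[0,0,0],0.04],[[0.0337,-0.0125,0],[0,0,0],0.04],[[0.0337,-0.0125,0],[0,0,0],0.04],[[0.0337,-0.0125,0],[0,0,0],0.04],[[0.0337,-0.0125,0],[0,0,0],0.04],[[0.0337,-0.0125,0],[0,0,0],0.04],[[0.0337,-0.0125,0],[0,0,0],0.04],[[0.0337,-0.0125,0],[0,0,0],0.04],[[0,0,0],[0,0,-0.1394],0.04],[[0,0,0],[0,0,-0.1394],0.04],[[0,0,0],[0,0,-0.1394],0.04],[[0,0,0],[0,0,-0.1394],0.04],[[0,0,0],[0,0,-0.1394],0.04],[[0,0,0],[0,0,-0.1394],0.04],[[0,0,0],[0,0,-0.1394],0.04],[[0,0,0],[0,0,-0.1394],0.04],[[0,0,0],[0,0,0],0.04]]' >/dev/null
python3 -c "
from h import *
plan([433,-294.7,97],-1.3)"
```

```text
tcp [ 433.3 -295.3  264.9] yaw_y -1.4 F [ 0.1 -0.1  0.9] M [-0.04 -0.09  0.02] w 39.7 g 0.0 t 2.48
shift [  0.5  -0.2 167.9]
turn [-0.0009 -0.0006 -0.0017]
```

```bash
python3 -m crank '[[[0,0,0.03],[0,0,0],0.04],[[0,0,0.03],[0,0,0],0.04],[[0,0,0.03],[0,0,0],0.04],[[0,0,0.03],[0,0,0],0.04],[[0,0,0.025],[0,0,0],0.04],[[0,0,0.015],[0,0,0],0.04],[[0,0,0.008],[0,0,0],0.04],[[0,0,0],[0,0,0],0.018],[[0,0,0],[0,0,0],0.018],[[0,0,0],[0,0,0],0.018],[[0,0,0],[0,0,0],0.018]]' 10 | tail -4
python3 -m crank '[[[0,0,0],[0,0,0],0.008],[[0,0,0],[0,0,0],0.008],[[0,0,0],[0,0,0],0.008]]' 10|tail -4
python3 -c "
from h import *
plan([433,-294.7,97],-1.3)
for n,(x0,y0,x1,y1) in (('top',(330,150,500,310)),('scene',(220,235,400,380))):
    cv2.imwrite('pics/g_%s.png'%n,img(n)[y0:y1,x0:x1,::-1])
a,b=cv2.imread('pics/g_top.png'),cv2.imread('pics/g_scene.png')
cv2.imwrite('pics/g.png',np.hstack([cv2.resize(x,(400,400),interpolation=2) for x in(a,b)]))"
```

```text
tool_rot: [0.715, 0.699, 0.0, 0.001]
force: [0.1, -0.2, 0.8]
gripper_width: 18.0
grasp_force: 0.0
tool_rot: [0.715, 0.699, -0.0, 0.0]
force: [-1.1, -0.0, 2.6]
gripper_width: 13.7
grasp_force: 10.0
tcp [ 433.3 -295.6   97.8] yaw_y -1.31 F [-1.1 -0.   2.6] M [ 0.    0.34 -0.05] w 13.7 g 10.0 t 4.22
shift [ 0.9 -0.3  0.8]
turn [-0.0002  0.0003 -0.0003]
```

View pics/g.png

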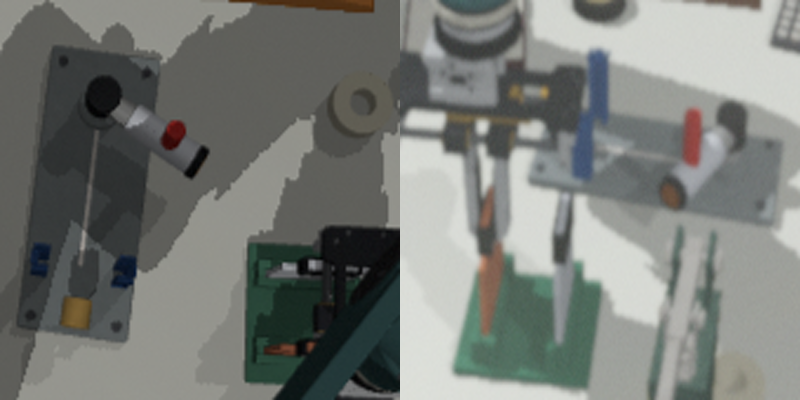

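The grip is good: opening 13.7 mm and only small side forces. The picture shows the fingers straddling the copper bar. Lifting.

```bash
python3 -m crank '[[[0,0,0],[0,0,0],0.005],[[0,0,0],[0,0,0],0.005],[[0,0,-0.005],[0,0,0],0.005],[[0,0,-0.01],[0,0,0],0.005],[[0,0,-0.015],[0,0,0],0.005],[[0,0,-0.015],[0,0,0],0.005],[[0,0,-0.02],[0,0,0],0.005],[[0,0,-0.02],[0,0,0],0.005],[[0,0,-0.02],[0,0,0],0.005],[[0,0,-0.015],[0,0,0],0.005],[[0,0,0],[0,0,0],0.005],[[0,0,0],[0,0,0],0.005]]' 35 | tail -4
python3 -c "
from h import *
plan([505.7,-78.2,218],-6.75)"
```

```text
tool_rot: [0.715, 0.699, -0.0, -0.001]
force: [-0.8, 0.1, -3.9]
gripper_width: 13.3
grasp_force: 35.0
tcp [ 433.2 -295.2  216.8] yaw_y -1.3 F [-0.8  0.1 -3.9] M [-0.01 -0.05 -0.04] w 13.3 g 35.0 t 5.83
shift [218.6  67.5  -1.1]
turn [-0.001  -0.0007  0.0951]
```

```bash
python3 -m crank '[[[0.01,0.003,0],[0,0,0],0.005],[[0.02,0.0065,0],[0,0,0],0.005],[[0.025,0.008,0],[0,0,0],0.005],[[0.025,0.008,0],[0,0,0],0.005],[[0.025,0.008,0],[0,0,0],0.005],[[0.025,0.008,0],[0,0,0],0.005],[[0.025,0.008,0],[0,0,0],0.005],[[0.025,0.008,0],[0,0,0],0.005],[[0.02,0.006,0],[0,0,0],0.005],[[0.0136,0.003,0],[0,0,0],0.005],[[0.005,0.001,0],[0,0,0],0.005],[[0,0,0],[0,0,0.0476],0.005],[[0,0,0],[0,0,0.0475],0.005],[[0,0,0],[0,0,0],0.005],[[0,0,0],[0,0,0],0.005]]' | tail -4
python3 -c "
from h import *
plan([505.7,-78.2,218],-6.75)
T=img('top');S=img('scene')
a=cv2.resize(T[150:310,310:450],(420,480),interpolation=2);b=cv2.resize(S[190:310,250:345],(380,480),interpolation=2)
cv2.imwrite('pics/o.png',np.hstack([a,b])[:,:,::-1])"
```

```text
tool_rot: [0.748, 0.664, -0.0, 0.0]
force: [-0.1, 0.7, -4.3]
gripper_width: 13.9
grasp_force: 35.0
tcp [505.8 -78.8 217.4] yaw_y -6.75 F [-0.1  0.7 -4.3] M [-0.06 -0.12 -0.06] w 13.9 g 35.0 t 7.7
shift [ 0.6 -0.2 -0.6]
turn [-0.0002  0.0003 -0.    ]
```

View pics/o.png

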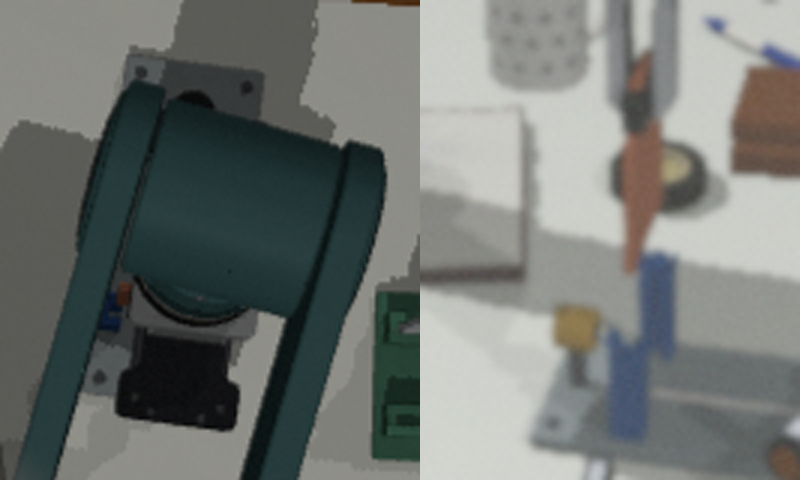

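The plate hangs above the holder. In the scene crop its near lower corner is at (630,272), and the near post spans columns 608–650. I'll check that alignment numerically.

Run:
```python
from h import *
d=np.array([-.993,.1175]);y=np.array([-d[1],d[0]]);s=np.array([505.7,-78.2])
f=lambda x,yy,z:proj("scene",[*(s+d*x+y*yy),z]).round(1)
print("plate corner pred",f(0,40,129.6),"meas",(302.1,257.6))
for yy in(44,48,52): print("post foot",yy,f(-8,yy,12),f(8,yy,12),"top",f(-8,yy,87),f(8,yy,87))
S=img("scene");
for b in blobs(S,(105,90,30),(125,255,255),(285,245,335,310)):print(b)
h=cv2.cvtColor(S,cv2.COLOR_RGB2HSV);m=cv2.inRange(h,(105,90,30),(125,255,255))
for v in range(254,302,3):
    c=np.where(m[v,285:335])[0]+285;print(v,c.min() if len(c) else None,c.max() if len(c) else None,len(c),end=" | ")
```

```text
plate corner pred [302.1 258.8] meas (302.1, 257.6)
post foot 44 [305.5 299.5] [299.1 298.6] top [305.2 274.9] [298.6 274.1]
post foot 48 [305.1 300.6] [298.7 299.7] top [304.8 276. ] [298.2 275.1]
post foot 52 [304.8 301.7] [298.3 300.8] top [304.5 277. ] [297.8 276.1]
([302.0, 291.5], [6.0, 11.0], 0.0, (299, 286, 7, 12))
([301.8, 280.8], [3.1, 9.7], 51.3, (299, 277, 7, 9))
([308.5, 255.5], [1.0, 3.0], 90.0, (307, 255, 4, 2))
254 None None 0 | 257 None None 0 | 260 311 311 1 | 263 None None 0 | 266 311 311 1 | 269 None None 0 | 272 None None 0 | 275 298 298 1 | 278 304 305 2 | 281 299 304 5 | 284 299 300 2 | 287 302 302 1 | 290 299 305 4 | 293 299 303 5 | 296 302 304 3 | 299 None None 0 |
```

```bash
python3 -m crank '[[[0.0006,0,0.015],[0,0,0],0.005],[[0,0,0.015],[0,0,0],0.005],[[0,0,0.01],[0,0,0],0.005],[[0,0,0.004],[0,0,0],0.005],[[0,0,0.004],[0,0,0],0.005]]' | tail -3
python3 -c "
from h import *
plan([505.7,-78.2,165],-6.75)"
python3 -m crank '[[[0,0,0.003],[0,0,0],0.005],[[0,0,0.003],[0,0,0],0.005],[[0,0,0.003],[0,0,0],0.005],[[0,0,0],[0,0,0],0.005]]' | tail -3
python3 -c "
from h import *
plan([505.7,-78.2,155],-6.75)"
```

```text
force: [1.2, -0.6, -4.3]
gripper_width: 13.6
grasp_force: 35.0
tcp [506.2 -77.9 169.4] yaw_y -6.75 F [ 1.2 -0.6 -4.3] M [-0.06 -0.05 -0.04] w 13.6 g 35.0 t 8.47
shift [-0.4 -0.4  4.4]
turn [ 0.0004  0.0001 -0.0001]
force: [-0.8, 0.3, -4.4]
gripper_width: 13.5
grasp_force: 35.0
tcp [505.9 -77.8 160.2] yaw_y -6.76 F [-0.8  0.3 -4.4] M [-0.05 -0.07  0.02] w 13.5 g 35.0 t 8.97
shift [-0.4 -0.2  5.2]
turn [-0.0003  0.     -0.0001]
```

```bash
python3 -m crank '[[[0,0,0.003],[0,0,0],0.005],[[0,0,0.003],[0,0,0],0.005],[[0,0,0.004],[0,0,0],0.005],[[0,0,0.004],[0,0,0],0.005],[[0,0,0.004],[0,0,0],0.005]]' | tail -3
python3 -c "
from h import *
plan([505.7,-78.2,100],-6.75)"
```

```text
force: [-1.1, -0.3, -4.1]
gripper_width: 13.6
grasp_force: 35.0
tcp [506.  -77.8 142.1] yaw_y -6.76 F [-1.1 -0.3 -4.1] M [-0.02  0.12 -0.  ] w 13.6 g 35.0 t 9.6
shift [-0.4 -0.2 42.1]
turn [-0.0002  0.     -0.0001]
```

```bash
python3 -m crank '[[[0,0,0.005],[0,0,0],0.005],[[0,0,0.005],[0,0,0],0.005],[[0,0,0.005],[0,0,0],0.005],[[0,0,0.005],[0,0,0],0.005],[[0,0,0.005],[0,0,0],0.005],[[0,0,0.004],[0,0,0],0.005],[[0,0,0.004],[0,0,0],0.005],[[0,0,0.003],[0,0,0],0.005],[[0,0,0],[0,0,0],0.005]]' | tail -3
python3 -c "
from h import *
plan([505.7,-78.2,99],-6.75)"
```

```text
force: [-0.8, 0.0, -5.3]
gripper_width: 14.2
grasp_force: 35.0
tcp [505.9 -77.8 106. ] yaw_y -6.75 F [-0.8  0.  -5.3] M [0.07 0.16 0.06] w 14.2 g 35.0 t 10.72
shift [-0.4 -0.1  7. ]
turn [-0.0004 -0.     -0.0001]
```

```bash
python3 -m crank '[[[0,0,0.002],[0,0,0],0.005],[[0,0,0.002],[0,0,0],0.005],[[0,0,0],[0,0,0],0.005]]' | grep -E "tcp_pos|force"
python3 -m crank '[[[0,0,0.001],[0,0,0],0.005],[[0,0,0],[0,0,0],0.005]]' | grep -E "tcp_pos|force"
python3 -m crank '[[[0,0,0.001],[0,0,0],0.005],[[0,0,0],[0,0,0],0.005]]' | grep -E "tcp_pos|force"
```

```text
tcp_pos: [505.9, -77.8, 102.2]
force: [-2.3, -0.0, -4.0]
grasp_force: 35.0
tcp_pos: [505.9, -77.9, 101.4]
force: [-2.0, -0.0, -3.5]
grasp_force: 35.0
tcp_pos: [505.9, -77.8, 100.4]
force: [-1.4, -0.1, -3.3]
grasp_force: 35.0
```

```bash
for i in 1 2; do python3 -m crank '[[[0,0,0.0005],[0,0,0],0.005],[[0,0,0],[0,0,0],0.005]]' | grep -E "tcp_pos|^force"; done
python3 -m crank '[[[0,0,0.0005],[0,0,0],0.005],[[0,0,0],[0,0,0],0.005]]' | grep -E "tcp_pos|^force"
```

```text
tcp_pos: [505.9, -77.8, 99.9]
force: [-3.1, -0.3, -2.3]
tcp_pos: [505.9, -77.8, 99.9]
force: [-3.9, 0.8, 0.3]
tcp_pos: [505.9, -77.8, 99.8]
force: [-5.7, 0.7, 2.6]
```

```bash
python3 -m crank '[[[0,-0.0005,0],[0,0,0],0.005],[[0,0,0],[0,0,0],0.005]]' 8| grep -E "tcp_pos|force"
python3 -m crank '[[[0,0,0.0005],[0,0,0],0.005],[[0,0,0],[0,0,0],0.02],[[0,0,0],[0,0,0],0.035],[[0,0,0],[0,0,0],0.035],[[0,0,0],[0,0,0],0.035]]' | grep -E "tcp_pos|force|width"
python3 -m crank '[[[0,0,-0.01],[0,0,0],0.04],[[0,0,-0.02],[0,0,0],0.04],[[0,0,-0.025],[0,0,0],0.04],[[0,0,-0.03],[0,0,0],0.04],[[0,0,-0.03],[0,0,0],0.04],[[0,0,0],[0,0,0],0.04]]' | grep -E "tcp_pos|force|width"
python3 - <<'E'
from h import *
plan([620,-160,170],None)
T=img('top');S=img('scene')
cv2.imwrite("pics/T2f.png",T[:,:,::-1]);cv2.imwrite("pics/S2f.png",S[:,:,::-1])
a=cv2.resize(T[150:310,310:450],(420,480),interpolation=2);b=cv2.resize(S[230:330,265:400],(370,480),interpolation=2)
cv2.imwrite('pics/p.png',np.hstack([a,b])[:,:,::-1])
E
```

```text
tcp_pos: [505.9, -77.9, 99.8]
force: [-3.6, 1.3, 3.7]
grasp_force: 8.0
tcp_pos: [505.8, -77.8, 98.4]
force: [-0.5, -0.2, -0.1]
gripper_width: 35.1
grasp_force: 0.0
tcp_pos: [507.2, -78.2, 217.1]
force: [-0.4, -0.4, 0.1]
gripper_width: 40.2
grasp_force: 0.0
tcp [507.2 -78.2 217.1] yaw_y -6.75 F [-0.4 -0.4  0.1] M [-0.03 -0.11 -0.02] w 40.2 g 0.0 t 13.97
shift [-67.9 121.3  48. ]
```

View pics/p.png

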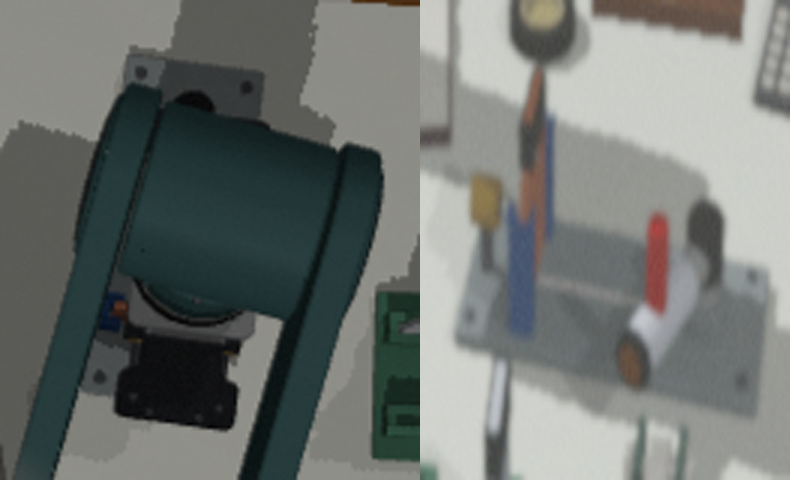

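The plate is seated: the scene crop shows its bar just above the posts. The knob is at crop (657,260), still aside. Next the knob, estimated at (619.4,-159.6), which is 75 mm from the pivot and matches the given radius.

```bash
python3 -c "
from h import *
plan([619.4,-159.6,190],-32.3)"
```

```text
tcp [505.4 -77.8 213.1] yaw_y -6.75 F [-0.4  0.5 -0.3] M [-0.05 -0.04 -0.  ] w 39.8 g 0.0 t 14.07
shift [-67.9 122.8  23.1]
turn [0.000e+00 1.000e-04 4.459e-01]
```

```bash
python3 -m crank '[[[-0.008,0.0148,0],[0,0,0],0.045],[[-0.012,0.0216,0],[0,0,0],0.045],[[-0.012,0.0216,0],[0,0,0],0.045],[[-0.012,0.0216,0],[0,0,0],0.045],[[-0.012,0.0216,0],[0,0,0],0.045],[[-0.0119,0.0216,0],[0,0,0],0.045],[[0,0,0],[0,0,0.1486],0.045],[[0,0,0],[0,0,0.1486],0.045],[[0,0,0],[0,0,0.1487],0.045],[[0,0,0.02],[0,0,0],0.045],[[0,0,0],[0,0,0],0.045],[[0,0,0],[0,0,0],0.045]]' >/dev/null; python3 -c "
from h import *
plan([619.4,-159.6,79],-32.3)
T=img('top');S=img('scene')
a=cv2.resize(T[150:310,310:450],(420,480),interpolation=2);b=cv2.resize(S[230:330,295:400],(370,480),interpolation=2)
cv2.imwrite('pics/k.png',np.hstack([a,b])[:,:,::-1])"
```

```text
tcp [ 619.5 -160.   192.7] yaw_y -32.32 F [ 1.3 -0.1  0.1] M [-0.07 -0.07  0.01] w 45.0 g 0.0 t 15.57
shift [  0.3  -0.2 113.7]
turn [-0.0013  0.0004 -0.0003]
```

View pics/k.png

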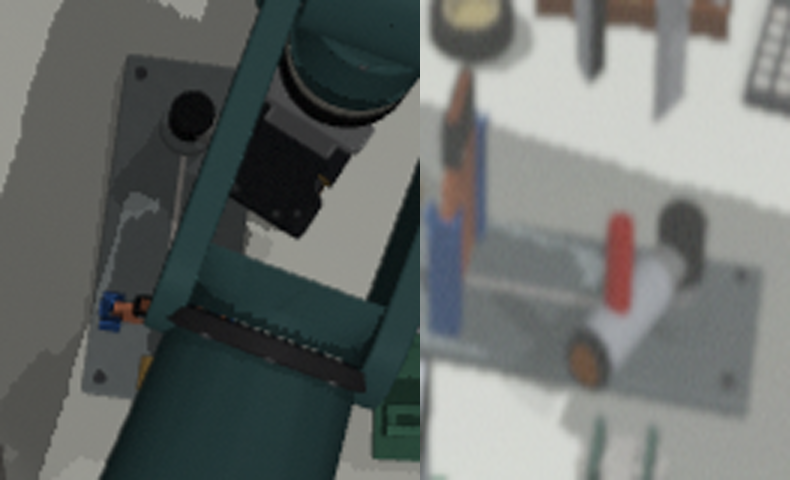

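The fingers straddle the knob's column: tips at crop (593,80) and (662,120), knob at (620,215). Descend and grip.

```bash
python3 -m crank '[[[0,0,0.025],[0,0,0],0.045],[[0,0,0.025],[0,0,0],0.045],[[0,0,0.02],[0,0,0],0.045],[[0,0,0.02],[0,0,0],0.045],[[0,0,0.015],[0,0,0],0.045],[[0,0,0.007],[0,0,0],0.045],[[0,0,0],[0,0,0],0.022],[[0,0,0],[0,0,0],0.022],[[0,0,0],[0,0,0],0.022]]' 10 | tail -4
python3 -m crank '[[[0,0,0],[0,0,0],0.01],[[0,0,0],[0,0,0],0.01],[[0,0,0],[0,0,0],0.01]]' 10|tail -4
python3 -c "
from h import *
plan([619.4,-159.6,79],-32.3)"
```

```text
tool_rot: [0.876, 0.483, 0.001, 0.001]
force: [-0.5, 1.7, 0.9]
gripper_width: 22.3
grasp_force: 0.5
tool_rot: [0.876, 0.483, -0.0, -0.0]
force: [-5.2, 2.0, 5.3]
gripper_width: 17.7
grasp_force: 10.0
tcp [ 619.2 -159.5   82.3] yaw_y -32.29 F [-5.2  2.   5.3] M [0.32 0.75 0.1 ] w 17.7 g 10.0 t 17.18
shift [-0.   0.3  3.3]
turn [-0.0003  0.0001  0.0002]
```

```bash
python3 -m crank '[[[0,0,0],[0,0,0],0.01],[[0.0003,-0.00674,0],[0,0,0.09],0.01],[[0.0003,-0.00674,0],[0,0,0.09],0.01],[[0.0003,-0.00674,0],[0,0,0.09],0.01],[[0,0,0],[0,0,0],0.01]]' 25|tail -3
python3 -c "
from h import *
s=ctrl.read_state();p=s['tcp_pos'][:2]-[659.6,-96.3];print(np.hypot(*p),np.degrees(np.arctan2(p[1],p[0]))%360)
plan([619.4,-159.6,79],-32.3)"
```

```text
force: [-1.8, -1.5, 3.9]
gripper_width: 17.5
grasp_force: 25.0
75.17609894389882 222.92730244217964
tcp [ 604.6 -147.5   82.3] yaw_y -47.72 F [-1.8 -1.5  3.9] M [-0.07  0.36  0.  ] w 17.5 g 25.0 t 17.8
shift [ 2.8 18.9  3.4]
turn [ 2.700e-03  2.000e-04 -2.691e-01]
```

```bash
python3 -m crank '[[[0.0003,-0.00674,0],[0,0,0.09],0.01],[[0.0003,-0.00674,0],[0,0,0.09],0.01],[[0.0003,-0.00674,0],[0,0,0.09],0.01],[[0.0003,-0.00674,0],[0,0,0.09],0.01],[[0.0003,-0.00674,0],[0,0,0.09],0.01],[[0.0003,-0.00674,0],[0,0,0.09],0.01],[[0.0003,-0.00674,0],[0,0,0.09],0.01],[[0.0003,-0.00674,0],[0,0,0.09],0.01],[[0.0003,-0.00674,0],[0,0,0.09],0.01],[[0,0,0],[0,0,0],0.01]]' |tail -3
cat > c.py <<'E'
from h import *
s=ctrl.read_state();p=s['tcp_pos'][:2]-[659.6,-96.3];print(np.hypot(*p),np.degrees(np.arctan2(p[1],p[0]))%360)
d=np.array([-.993,.1175]);k=np.array([659.6,-96.3])+75*d
plan([*k,82],83.25)
E
python3 c.py
```

```text
force: [-6.8, -0.7, 6.9]
gripper_width: 17.4
grasp_force: 25.0
75.82971580562564 176.40831441571802
tcp [583.9 -91.5  82.4] yaw_y -94.15 F [-6.8 -0.7  6.9] M [-0.09  0.98 -0.13] w 17.4 g 25.0 t 19.05
shift [ 0.9 -4.1  0.4]
turn [0.0016 0.0015 0.0454]
```

```bash
python3 -m crank '[[[0.0005,-0.0021,0],[0,0,0.0225],0.01],[[0.0003,-0.0021,0],[0,0,0.0225],0.01],[[0,0,0],[0,0,0],0.01],[[0,0,0],[0,0,0],0.01]]' |tail -3; python3 c.py
```

```text
force: [-8.1, -3.2, 8.3]
gripper_width: 17.5
grasp_force: 25.0
75.86491345447773 173.96753274688749
tcp [584.2 -88.3  82.4] yaw_y -96.74 F [-8.1 -3.2  8.3] M [-0.29  1.39 -0.1 ] w 17.5 g 25.0 t 19.55
shift [ 0.9 -0.9  0.3]
turn [0.0029 0.0034 0.0002]
```

```bash
python3 -m crank '[[[0.0003,-0.001,0],[0,0,0],0.01],[[0,0,0],[0,0,0],0.01]]' |tail -3; python3 c.py
python3 -m crank '[[[0,0,0],[0,0,0],0.02],[[0,0,0],[0,0,0],0.03],[[0,0,0],[0,0,0],0.04],[[0,0,0],[0,0,0],0.045],[[0,0,-0.01],[0,0,0],0.045],[[0,0,-0.03],[0,0,0],0.045],[[0,0,-0.03],[0,0,0],0.045],[[0,0,-0.03],[0,0,0],0.045],[[0,0,-0.03],[0,0,0],0.045],[[0,0,0],[0,0,0],0.045]]' 5 |tail -3
python3 -c "
from h import *
plan([430,-330,235])"
```

```text
force: [-9.7, -4.4, 7.9]
gripper_width: 17.9
grasp_force: 25.0
75.88759695197332 173.6450789862362
tcp [584.2 -87.9  82.3] yaw_y -96.76 F [-9.7 -4.4  7.9] M [-0.47  1.5  -0.15] w 17.9 g 25.0 t 19.8
shift [ 0.9 -0.5  0.3]
turn [ 0.0039  0.0042 -0.0002]
force: [0.0, 1.1, -0.3]
gripper_width: 45.4
grasp_force: 0.0
tcp [588.  -86.  215.6] yaw_y -96.75 F [ 0.   1.1 -0.3] M [0.01 0.07 0.03] w 45.4 g 0.0 t 21.05
shift [-128.1  260.9  -20.2]
```

```bash
python3 -m crank '[[[-0.0128,0.0261,0],[0,0,0],0.045],[[-0.0128,0.0261,0],[0,0,0],0.045],[[-0.0128,0.0261,0],[0,0,0],0.045],[[-0.0128,0.0261,0],[0,0,0],0.045],[[-0.0128,0.0261,0],[0,0,0],0.045],[[-0.0128,0.0261,0],[0,0,0],0.045],[[-0.0128,0.0261,0],[0,0,0],0.045],[[-0.0128,0.0261,0],[0,0,0],0.045],[[-0.0128,0.0261,0],[0,0,0],0.045],[[-0.0128,0.0261,0],[0,0,0],0.045],[[0,0,0],[0,0,0],0.045]]' |tail -3
python3 -c "
from h import *
T=img('top');S=img('scene')
cv2.imwrite('pics/f.png',cv2.resize(T[155:305,330:495],(660,600),interpolation=cv2.INTER_CUBIC)[:,:,::-1])
cv2.imwrite('pics/fs.png',cv2.resize(S[230:330,265:400],(743,550),interpolation=2)[:,:,::-1])"
```

```text
force: [0.3, 0.9, 0.1]
gripper_width: 44.9
grasp_force: 0.0
```

View pics/f.png

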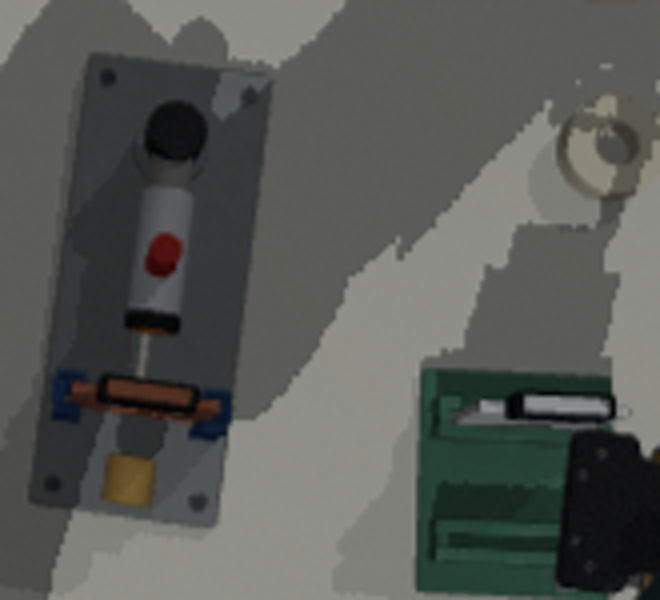

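View pics/fs.png

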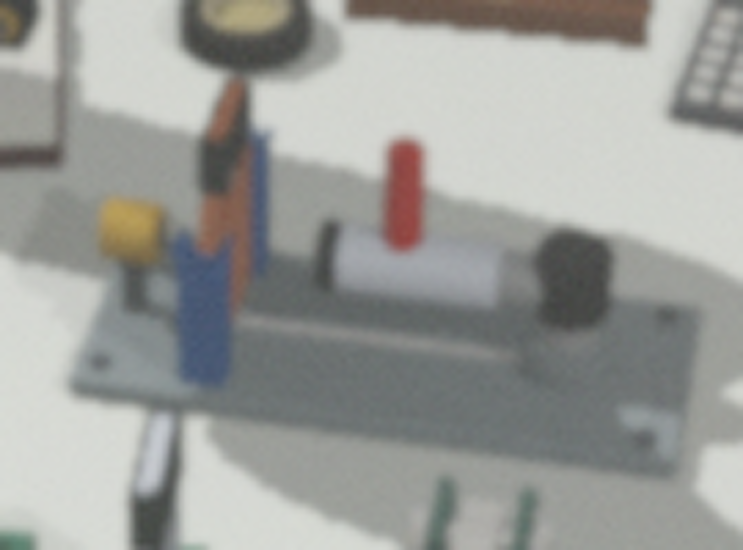

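The probe now lies along the white line and the plate is seated in both posts. A numeric check of the angle, using the end cap centre at crop (153,321), the tube top at (168,187) and the bar top:

Run:
```python
from h import *
t=lambda u,v:(330+u/4-.4,155+v/4-.4)
P=lambda c,z:onz("top",*t(*c),z)[:2]
d=np.array([-.993,.1175]);y=np.array([-d[1],d[0]]);piv=np.array([659.6,-96.3]);O=np.array([505.7,-78.1])
for nm,c,z in(("end",(153,321),57),("tube start",(168.5,187),57),("cap",(176,131),80),("knob top",(165,248),120),("bar",(148,392),128),("brass",(131,478),69),("line a",(165,188),12),("line b",(137,403),12)):
    q=P(c,z)-O;print(nm,"stand xy",(q@d).round(1),(q@y).round(1))
T=img("top");h=cv2.cvtColor(T,cv2.COLOR_RGB2GRAY).astype(float)
pts=[]
for v in range(204,232):   # bright tube midpoints per row
    r=h[v,355:385];c=np.where(r>95)[0]
    if len(c)>6 and not 210<v<226: pts.append((355+(c.min()+c.max())/2,v,len(c)))
pts=np.array(pts);print(pts.tolist())
```

```text
end stand xy -48.5 1.0
tube start stand xy -125.5 -0.1
cap stand xy -152.8 -1.0
knob top stand xy -79.7 -0.3
bar stand xy -0.9 0.3
brass stand xy 41.5 -0.3
line a stand xy -133.7 -0.3
line b stand xy -5.8 -0.2
[]
```

Everything is within about 1 mm and 1°, so I'm handing it in.

```bash
python3 -c "
from cell import ctrl
print(ctrl.read_state()['time_s']);print(ctrl.finish_job())"
```

```text
22.575
the job is handed in; nothing more can be done
None
```

The copper plate is fully home in the blue holder, lowered in rather than dropped, and the probe points along the white line to within about 1°; the aluminium plate is still in its slot, and the job was handed in at 22.6 s.

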